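# Build the slit wall of a source shield from the block rack

### The job

Move the row of five white shielding blocks from the storage rack to the shield stand as a two-course wall in running bond. The two plain full blocks go end to end on the stand's rail as the lower course; on them goes the block with the slit, centred over their joint so that its slit faces the source disc, with a half block closing each end. Grooves must sit fully down over the tongues, the blocks of a course close together and the wall ends about flush with the ends of the stand; leave the two beakers standing where they are.

Things in the scene. Friction and masses are not known exactly. Their poses are not given: they have to be found in the camera images.
- full_block_a: Plain full block, 84 mm long, 0.16 kg, one of two alike. White polyethylene, 44 mm wide. Two feet leave a groove 28 mm wide, 7.5 mm deep along the underside; flat shoulders at 45 mm height carry the next block; between them a tongue 14 mm wide rises to 51 mm. Origin: centre of underside; x along length (tongue, groove), y across, between flat sides, z up.
- full_block_b: Plain full block, 84 mm long, 0.16 kg, one of two alike. White polyethylene, 44 mm wide. Two feet leave a groove 28 mm wide, 7.5 mm deep along the underside; flat shoulders at 45 mm height carry the next block; between them a tongue 14 mm wide rises to 51 mm. Origin: centre of underside; x along length (tongue, groove), y across, between flat sides, z up.
- slit_block: Full block, 84 mm long, 0.16 kg, with a slit 14 mm wide across its middle, open above, floor 25 mm up. White polyethylene, 44 mm wide. Two feet leave a groove 28 mm wide, 7.5 mm deep along the underside; flat shoulders at 45 mm height carry the next block; between them a tongue 14 mm wide rises to 51 mm. Origin: centre of underside; x along length (tongue, groove), y across, between flat sides, z up.
- half_block_a: Half block, 40 mm long (along the tongue), 0.08 kg, one of two alike. White polyethylene, 44 mm wide. Two feet leave a groove 28 mm wide, 7.5 mm deep along the underside; flat shoulders at 45 mm height carry the next block; between them a tongue 14 mm wide rises to 51 mm. Origin: centre of underside; x along length (tongue, groove), y across, between flat sides, z up.
- half_block_b: Half block, 40 mm long (along the tongue), 0.08 kg, one of two alike. White polyethylene, 44 mm wide. Two feet leave a groove 28 mm wide, 7.5 mm deep along the underside; flat shoulders at 45 mm height carry the next block; between them a tongue 14 mm wide rises to 51 mm. Origin: centre of underside; x along length (tongue, groove), y across, between flat sides, z up.
- storage_rack: Fixed grey metal rack, 104 mm deep (x), 440 mm long (y). The blocks stand on its plate, 8 mm above the worktop, in a row along y in any order, 80 mm apart (36 mm free between neighbours), each with its length along the rack's x and its groove over a rail 14 mm wide, 6 mm high. End cheeks 29 mm high. Origin: rack centre at worktop height, z up.
- shield_stand: Fixed dark steel base, 64 (x) by 172 mm (y), top at z = 10 mm, rail 14 mm wide along y, 6 mm high. Behind (x = 82 mm) a post with a 26 mm source disc, 101 mm high. Origin: under the rail's middle at worktop height; x to the source, z up. Block centres with 4 mm joints: lower course y = -44, 44 mm, underside z = 10; upper: slit block y = 0, halves y = -66, 66, underside z = 55.
- small_beaker: Glass beaker, 57 mm wide, 74 mm high, standing loose between rack and stirrer; a bystander. Origin: centre of the underside, z up.
- large_beaker: Glass beaker, 75 mm wide, 92 mm high, standing loose to the right of the rack; a bystander. Origin: centre of the underside, z up.
Not all that is in view belongs to the job. What is shaped like the half_block_a but yellow is not meant.

How it is judged:
By the outcome, as a careful person would: the job done as asked, in the order asked, and still so for the second after the job is handed in, with the robot touching nothing.
It also fails if it takes over 128 s, if anything falls off the work surface, if the arm or the gripper's body presses on something with over 40 N, if the wrist force passes 120 N, or if a joint passes its speed limit or range.

### The arm

A 6-joint arm with a two-finger parallel gripper is mounted at the origin on a cart in front of the work surface, level with it; the furniture and walls round the work are solid. World frame = base frame: x ahead of the robot, y to its left, z up, the work surface at z = 0. Lengths are in m, angles in rad, forces in N, time in s.
With the tool pointing down it reaches from about 0.3 to 0.875 m from the base axis. Payload 4.2 kg.
Tool frame: the origin (TCP) lies on the centre line of the jaws, within the pads' length; the fingertips stand 17 mm ahead of it and the grasp point (between the pads) lies 2 mm behind it; x points along the fingers, z is the direction in which the jaws open and shut, and the axes are right-handed (so a half turn about x gives the same grasp; the last joint's range is limited). The gripper opens to 85 mm and grips with 20 to 120 N. Pads are 22 mm wide; open, the fingers measure 114 mm over their backs; the gripper's body (76 mm by 85 mm) begins 54 mm behind the grasp point. The pads swing forward as they close: fully open they stand 13 mm farther back than shut.
Start: joints at [-1.335, 0.32, 1.565, -0, 1.257, -0.02], TCP at [0.145, -0.556, 0.248] pointing down, gripper open.
Joint ranges: [-3.11, 3.11], [-0.84, 2.01], [0.21, 2.61], [-1.34, 4.49], [0.05, 2.63], [-2.56, 2.56]. Speed limits (rad/s): [2.57, 2.57, 3.14, 3.14, 3.14, 3.14].

### API

Orientations are given as a unit quaternion [x, y, z, w].
In Python, from cell import manip, vision gives the robot as it stands. Calls block until the motion is done:
- manip.movep(position, orientation): joint-space move of the TCP to a pose.
- manip.servo_line(position, ori=None, speed=0.15, f_stop=None): straight line of the TCP; ori=None keeps the orientation; speed is the mean speed in m/s. With f_stop (N) it stops when the force on the tool has changed by that much, and returns True; else False.
- manip.movej(angles): joint-space move.
- manip.ungrasp() and manip.close(effort=None): open the fingers fully, or close them until they stop; effort is the grip in N (None keeps the last).
- manip.hold(seconds).
- manip.ik(position, orientation): joint angles nearest the present ones, or None.
- manip.get_obs(): the state.
- vision.camera(name): name is "side" or "top" or "wrist"; returns the picture (384x512x3 uint8, blue, green, red); there is no depth.
- vision.get_calibration(name): a dict with "fov_y" (degrees; the focal length in pixels is half the picture's height over the tangent of half this angle, whatever the lens; pixels are square), "cx", "cy" (the principal point, pixels), "pose" (4x4, takes a point from camera to world coordinates); the wrist camera has in their place "tool_from_camera" (4x4, takes a point from camera to tool coordinates, whose origin is the TCP and whose axes are the tool frame's). Camera axes: x right, y down, z forward; pixel columns grow to the right and rows downward; lengths in m; the calibration is good to about 2 mm. A picture is of the moment at which its call begins: read the wrist's pose just before it. get_calibration takes no time and is no camera call.
A pose or a line that the arm cannot do raises manip.Unreachable and nothing moves.
- manip.sign_off(): hands the job in, once; it reports no verdict.
The state is a dict: "clock": time; "joints": joint angles; "dq": joint speeds; "effort": joint torques, N m; "ee_pos": TCP position; "orientation": TCP orientation; "force": force on the tool from outside, world axes, zero at the start; "torque": the same for the moment, N m; "grip_width": opening from 0.0 (shut) to 1.0 (fully open).
Only numpy, scipy, OpenCV 4.12 (cv2) and the standard library are available. Lean on these libraries where they do the work, as an engineer would, in place of code of your own. Each camera call takes 0.05 s, during which the arm holds its last target. There are 200 camera calls.

## Working session

There is one attempt and no reset: what is moved stays moved. The work goes in short steps, each a Python script; the robot and the scene stay as the last script left them, time stands still between calls to the robot, and variables do not carry over. Pictures are saved under pics/ and viewed, about 12 in all and at most 16, crops included, and the job is handed in when it is done.

```bash
ls; mkdir -p pics
python3 - <<'E'
from cell import manip, vision
import cv2, numpy as np
for n in("top","side","wrist"):
    im=vision.camera(n); cv2.imwrite(f"pics/{n}0.png",im)
    c=vision.get_calibration(n); print(n,{k:(np.round(v,4).tolist()) for k,v in c.items()})
o=manip.get_obs(); print(o)
E
```

```text
pics
top {'fov_y': 50.1723, 'cx': 255.7936, 'cy': 191.2431, 'pose': [[-0.0694, -0.9736, 0.2176, 0.2622], [-0.9976, 0.0666, -0.0204, -0.2096], [0.0054, -0.2185, -0.9758, 0.8795], [0.0, 0.0, 0.0, 1.0]]}
side {'fov_y': 46.8446, 'cx': 251.9072, 'cy': 191.7795, 'pose': [[-0.9629, -0.1608, 0.2166, 0.208], [-0.2697, 0.5932, -0.7585, 0.5726], [-0.0066, -0.7888, -0.6146, 0.6844], [0.0, 0.0, 0.0, 1.0]]}
wrist {'fov_y': 63.294, 'cx': 253.5187, 'cy': 182.9747, 'tool_from_camera': [[0.0005, -0.3228, 0.9465, -0.1258], [0.0011, -0.9465, -0.3228, 0.0828], [1.0, 0.0012, -0.0001, 0.0002], [0.0, 0.0, 0.0, 1.0]]}
{'clock': 0.15, 'joints': array([-1.33499705e+00,  3.20133247e-01,  1.56543253e+00,  3.10856634e-05,
        1.25740222e+00, -1.99942766e-02]), 'dq': array([-0.00019279, -0.00154029, -0.00432952,  0.00207316, -0.0004679 ,
        0.00065385]), 'effort': array([ 4.87323414e-04, -4.15839887e+01, -2.34346497e+01,  5.80515348e-05,
        5.98527564e-03,  1.19240801e-05]), 'ee_pos': array([ 0.14541248, -0.55594379,  0.24766907]), 'orientation': array([ 0.43245752,  0.56006047, -0.43183162,  0.55931585]), 'force': array([0.37495899, 0.24747952, 0.03926487]), 'torque': array([ 0.02672784, -0.01323683,  0.06680849]), 'grip_width': 1.003363710055601}
```

View pics/top0.png

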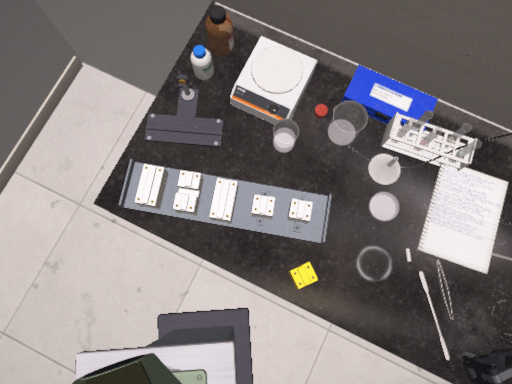

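View pics/side0.png

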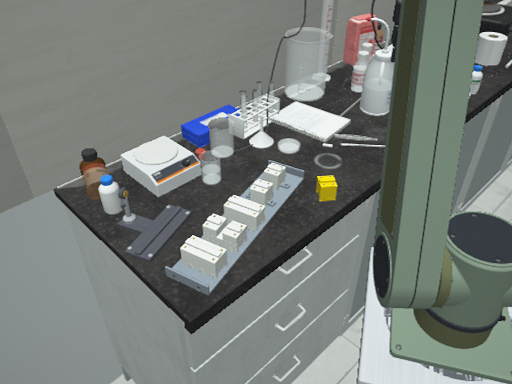

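Top view, rack slots left to right: plain full (150,185), slit block (187,193), plain full (224,200), half (263,206), half (301,210). The yellow half at (304,275) is the decoy. The stand is at (185,130) with its post at (187,93), and the small beaker is at (285,137). An enlarged crop should confirm this, with coarse positions from the same picture.

```bash
cat > h.py <<'E'
from cell import manip, vision
import cv2, numpy as np
from scipy.spatial.transform import Rotation as R
def cam(n,obs=None):
    c=vision.get_calibration(n); f=192/np.tan(np.radians(c["fov_y"]/2))
    if n=="wrist":
        T=np.eye(4); T[:3,:3]=R.from_quat(obs["orientation"]).as_matrix(); T[:3,3]=obs["ee_pos"]
        P=T@c["tool_from_camera"]
    else: P=np.array(c["pose"])
    return f,c["cx"],c["cy"],P
def ray(cm,u,v,z):
    f,cx,cy,P=cm; d=P[:3,:3]@np.array([(u-cx)/f,(v-cy)/f,1.]); o=P[:3,3]
    return o+d*(z-o[2])/d[2]
def proj(cm,p):
    f,cx,cy,P=cm; q=P[:3,:3].T@(np.asarray(p)-P[:3,3]); return np.array([cx+f*q[0]/q[2],cy+f*q[1]/q[2]])
def down(a):  # tool x down, jaws (tool z) along world angle a
    z=np.array([np.cos(a),np.sin(a),0]); x=np.array([0,0,-1.]); y=np.cross(z,x)
    return R.from_matrix(np.c_[x,y,z]).as_quat()
E
python3 - <<'E'
from h import *
im=cv2.imread("pics/top0.png"); cm=cam("top")
crop=im[70:250,110:340]; crop=cv2.convertScaleAbs(crop,alpha=1.0)
crop=(255*(crop/255.)**0.6).astype('uint8')
cv2.imwrite("pics/crop1.png",cv2.resize(crop,None,fx=3.4,fy=3.3,interpolation=cv2.INTER_CUBIC))
for n,(u,v),z in [("full1",(150,185),.056),("slit",(187,193),.056),("full2",(224,200),.056),("h1",(263,206),.056),("h2",(301,210),.056),("stand",(185,130),.012),("post",(187,93),.1),("sb",(285,142),0.0)]:
    print(n,ray(cm,u,v,z).round(3))
z=R.from_quat(manip.get_obs()["orientation"]).as_matrix(); print(z.round(2))
E
```

```text
full1 [ 0.474 -0.01   0.056]
slit [ 0.452 -0.086  0.056]
full2 [ 0.432 -0.161  0.056]
h1 [ 0.414 -0.239  0.056]
h2 [ 0.4   -0.316  0.056]
stand [ 0.607 -0.079  0.012]
post [ 0.652 -0.099  0.1  ]
sb [ 0.568 -0.302  0.   ]
[[-0.    0.97  0.25]
 [ 0.    0.25 -0.97]
 [-1.    0.   -0.  ]]
```

View pics/crop1.png

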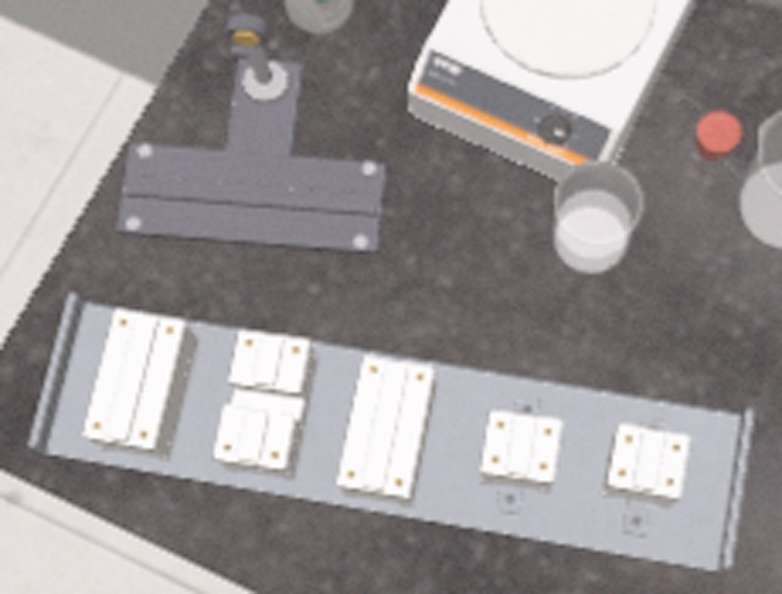

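The crop confirms five white blocks in the rack: full, slit (the second one, with its notch), full, half, half. Now a closer look with the wrist camera at the rack and the stand.

Run:
```python
from h import *
cm=cam("top")
pts=[ray(cm,110+u/3.4,70+v/3.3,.010)[:2] for u,v in [(145,151),(369,168),(361,241),(133,224)]]
pts=np.array(pts); print("stand c",pts.mean(0).round(4)); ex=(pts[0]+pts[1]-pts[2]-pts[3])/2; ey=(pts[0]+pts[3]-pts[1]-pts[2])/2
print(np.degrees(np.arctan2(ex[1],ex[0])),np.degrees(np.arctan2(ey[1],ey[0]))-90,np.linalg.norm(ex),np.linalg.norm(ey))
sa=np.arctan2(ey[1],ey[0])-np.pi/2
for k,(p,a) in enumerate([((.44,-.165,.27),np.radians(76.4)),((.60,-.08,.25),sa)]):
    q=down(a); print(manip.ik(p,q).round(2)); manip.movep(p,q); manip.hold(.2)
    o=manip.get_obs(); im=vision.camera("wrist"); cv2.imwrite(f"pics/w{k}.png",im)
    np.savez(f"w{k}.npz",ee_pos=o["ee_pos"],orientation=o["orientation"]); print(o["clock"],o["ee_pos"].round(4),o["force"].round(2))
```

```text
stand c [ 0.6093 -0.077 ]
-8.956605687388095 -8.552191528041647 0.052912135528621264 0.15010801295200688
[-0.38  0.14  1.75 -0.    1.25 -1.72]
2.1333 [ 0.4399 -0.1656  0.2699] [ 0.45  1.13 -0.32]
[-0.15  0.37  1.49 -0.    1.29 -0.  ]
3.9 [ 0.5998 -0.0803  0.2502] [ 0.16 -0.48 -0.68]
```

View pics/w0.png

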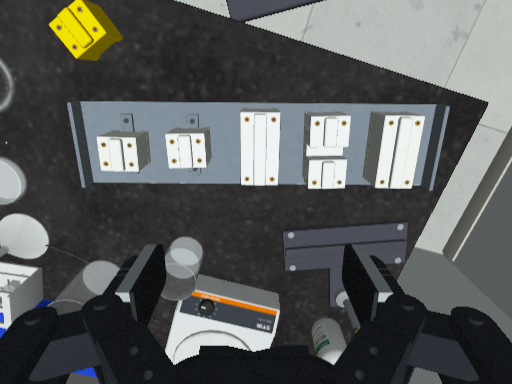

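View pics/w1.png

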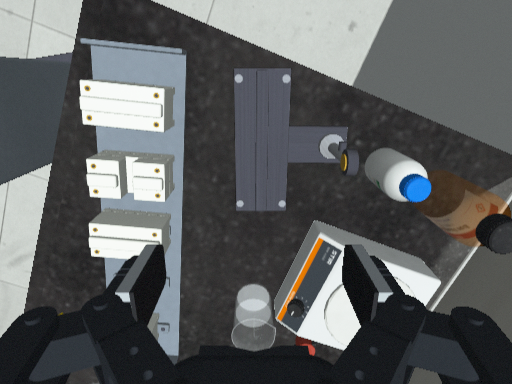

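w0 shows the whole row: halves at (121,154) and (187,149), full at (260,148), slit at (327,152), full at (397,150), each with four brown pins on its shoulders. The yellow decoy is at (86,28). w1 shows the stand, with screws at (239,77), (287,77), (282,204) and (240,204), and the post at (330,147). The pins and screws will fix the poses.

Run:
```python
from h import *
for k in (0,1):
    o=np.load(f"w{k}.npz"); cm=cam("wrist",o); im=cv2.imread(f"pics/w{k}.png"); hsv=cv2.cvtColor(im,cv2.COLOR_BGR2HSV)
    white=((hsv[...,2]>170)&(hsv[...,1]<60)).astype('uint8'); 
    if k==0: white[:90]=0; white[200:]=0; white[:,:90]=0; white[:,440:]=0
    else: white[:,:70]=0; white[:,180:]=0; white[:70]=0; white[260:]=0
    reg=cv2.morphologyEx(white,cv2.MORPH_CLOSE,np.ones((7,7)))
    dots=((hsv[...,1]>70)&(hsv[...,0]<30)&(reg>0)).astype('uint8')
    n,l,s,c=cv2.connectedComponentsWithStats(dots)
    D=[(c[i],s[i,4]) for i in range(1,n) if s[i,4]>=3]
    P=np.array([ray(cm,*d,.053)[:2] for d,_ in D])
    if k==0: xs=np.array([d[0] for d,_ in D]); groups=[(97,150),(165,210),(240,282),(305,352),(365,425)]
    else: xs=np.array([d[1] for d,_ in D]); groups=[(78,133),(150,205),(208,260)]
    print("view",k,len(D))
    for g in groups:
        q=P[(xs>g[0])&(xs<g[1])]
        if len(q)<4: print(g,len(q),q.round(4).tolist()); continue
        (c0,sz,a)=cv2.minAreaRect((q[:, :]*1000).astype('float32')); print(g,len(q),"centre",q.mean(0).round(4),np.round(c0,1),np.round(sz,1),round(a,1))
    g=cv2.cvtColor(im,cv2.COLOR_BGR2GRAY)
    for (u,v) in [(239,77),(287,77),(282,204),(240,204)] if k==1 else [(291,236),(293,267),(405,226),(404,259)]:
        w=g[v-6:v+7,u-6:u+7]; m=cv2.moments((w>115).astype('uint8'),True)
        if m['m00']>0:
            uu,vv=u-6+m['m10']/m['m00'],v-6+m['m01']/m['m00']; print((round(uu,1),round(vv,1)),m['m00'],ray(cm,uu,vv,.010)[:2].round(4))
```

```text
view 0 20
(97, 150) 4 centre [ 0.4033 -0.315 ] [ 403.4 -314.9] [29.2 21.8] 75.2
(165, 210) 4 centre [ 0.4176 -0.2388] [ 417.5 -238.7] [29.1 22.2] 78.0
(240, 282) 4 centre [ 0.4361 -0.158 ] [ 436.2 -158.1] [29.2 68.3] 76.2
(305, 352) 4 centre [ 0.4584 -0.0836] [458.4 -83.5] [29.  68.3] 77.3
(365, 425) 4 centre [ 0.4766 -0.0061] [476.6  -6.1] [28.9 68.5] 75.9
(290.6, 234.7) 32.0 [ 0.5727 -0.1451]
(292.3, 267.6) 27.0 [ 0.6254 -0.1532]
(400.6, 226.4) 25.0 [0.5958 0.0044]
(398.9, 259.5) 16.0 [ 0.648  -0.0026]
view 1 11
(78, 133) 4 centre [ 0.4763 -0.0065] [476.2  -6.6] [29.  68.2] 75.6
(150, 205) 4 centre [ 0.4577 -0.084 ] [457.8 -83.9] [29.2 68.1] 77.3
(208, 260) 3 [[0.4063, -0.1361], [0.4719, -0.1525], [0.399, -0.1642]]
(238.4, 78.0) 61.0 [0.5951 0.003 ]
(286.0, 78.1) 63.0 [ 0.6475 -0.005 ]
(281.6, 203.1) 42.0 [ 0.6247 -0.1537]
(239.6, 203.2) 43.0 [ 0.5719 -0.1458]
```

Both views agree within about 1 mm: stand centre (0.610, -0.075), yaw -8.7°, rack axis at 76.5°. The second full block has too little finger room on the slit side (77.5 mm spacing). So I'll take the end full first with the jaws offset outward, then shift the slit block 5 mm outward by closing on it off-centre.

```bash
cat >> h.py <<'E'
RA=np.radians(76.4); RY=np.array([np.cos(RA),np.sin(RA)])   # rack y (towards left end)
SA=np.radians(-8.7); S0=np.array([.610,-.0748]); SY=np.array([-np.sin(SA),np.cos(SA)]); SX=np.array([np.cos(SA),np.sin(SA)])
def st(tag):
    o=manip.get_obs(); print(tag,"t",round(o["clock"],2),"z",o["ee_pos"].round(4),"F",o["force"].round(1),"w",round(o["grip_width"],3)); return o
def down_to(p,z,f=15):
    if manip.servo_line([*p,z],speed=.15,f_stop=f): st("STOPPED"); raise SystemExit
def pick(c,off=0,h=.038,lift=True):
    p=np.array(c)+off*RY
    manip.movep([*p,.13],down(RA)); down_to(p,.008+h)
    manip.close(40); o=st("grip")
    if o["grip_width"]<.3: print("MISSED"); raise SystemExit
    if not lift: manip.ungrasp()
    manip.servo_line([*p,.19 if lift else .12],speed=.2)
def place(y,zb,h=.038,x=0.,dry=False):
    p=S0+y*SY+x*SX; q=down(SA)
    manip.movep([*p,max(.15,zb+h+.055)],q)
    manip.servo_line([*p,zb+h+.016],speed=.15)
    s=manip.servo_line([*p,zb+h-.002],speed=.03,f_stop=8); o=st(f"seat {s}")
    if o["ee_pos"][2]>zb+h+.003: print("HIGH"); raise SystemExit
    manip.ungrasp(); manip.servo_line([*p,zb+h+.07],speed=.2)
E
python3 - <<'E'
from h import *
pick((.4764,-.0063),off=.004); st("lifted"); place(.044,.010); st("done")
im=vision.camera("top"); 
o=manip.get_obs(); w=vision.camera("wrist"); np.savez("w2.npz",ee_pos=o["ee_pos"],orientation=o["orientation"]); cv2.imwrite("pics/w2.png",w)
cv2.imwrite("pics/top1.png",im)
cv2.imwrite("pics/both1.png",np.hstack([cv2.resize(w,(400,300)),cv2.resize(im[60:240,90:330],(400,300))]))
E
```

```text
grip t 6.36 z [ 0.4779 -0.0026  0.0469] F [-0.5 -0.4  6.3] w 0.511
lifted t 7.22 z [ 0.4764 -0.0023  0.1888] F [-0.2  0.5 -2.3] w 0.507
seat True t 9.77 z [ 0.6167 -0.0313  0.049 ] F [0.2 0.1 3.6] w 0.507
done t 10.76 z [ 0.6163 -0.0313  0.1178] F [ 0.6 -0.2 -0.3] w 0.998
```

View pics/both1.png

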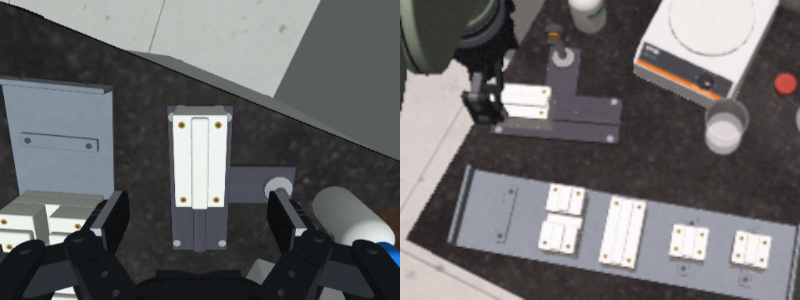

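Full 1 sits over the rail at the stand's left end (dots around (200,165) in the left panel). Next: measure it, shift the slit block aside, then place full 2.

```bash
cat >> h.py <<'E'
def dots(f,z,box):
    o=np.load(f+".npz"); cm=cam("wrist",o); im=cv2.imread(f"pics/{f}.png"); hsv=cv2.cvtColor(im,cv2.COLOR_BGR2HSV)
    m=((hsv[...,1]>70)&(hsv[...,0]<30)&(hsv[...,2]>60)).astype('uint8'); k=np.zeros_like(m); u0,u1,v0,v1=box; k[v0:v1,u0:u1]=1
    n,l,s,c=cv2.connectedComponentsWithStats(m*k)
    return np.array([ray(cm,*c[i],z)[:2] for i in range(1,n) if s[i,4]>=3])
def instand(P): d=np.atleast_2d(P)-S0; return np.c_[d@SX,d@SY]
def snap(f):
    o=manip.get_obs(); w=vision.camera("wrist"); np.savez(f+".npz",ee_pos=o["ee_pos"],orientation=o["orientation"]); cv2.imwrite(f"pics/{f}.png",w)
E
python3 - <<'E'
from h import *
q=instand(dots("w2",.055,(215,300,145,268))); print((q*1000).round(1).tolist(), (q.mean(0)*1000).round(1))
pick((.4580,-.0838),off=.005,h=.038,lift=False); st("nudged")
pick((.4361,-.1580)); st("lifted")
place(-.044,.010); st("placed"); snap("w3")
E
```

```text
[[-14.9, 78.0], [14.3, 78.0], [-14.7, 10.0], [14.3, 10.0]] [-0.2 44. ]
grip t 13.47 z [ 0.4597 -0.0793  0.047 ] F [-0.9 -1.1  5.5] w 0.503
nudged t 14.47 z [ 0.4588 -0.0789  0.1197] F [-1.9  0.8  0.1] w 0.998
grip t 16.07 z [ 0.4366 -0.1581  0.0468] F [-0.2  0.2  5.5] w 0.511
lifted t 16.94 z [ 0.4351 -0.1577  0.1888] F [-1.7 -0.4 -1.5] w 0.507
seat True t 19.64 z [ 0.6032 -0.1182  0.0488] F [-1.   0.4  3.7] w 0.502
placed t 20.63 z [ 0.603  -0.1182  0.1178] F [ 0.3  0.1 -0.6] w 1.001
```

Run:
```python
from h import *
# overview from above the stand, shifted back so both blocks are seen
p=S0-.03*SY; manip.movep([*p,.26],down(SA)); manip.hold(.2); snap("w4"); st("")
q=instand(dots("w4",.055,(210,310,40,240))); print((q*1000).round(1).tolist())
```

```text
t 21.56 z [ 0.6049 -0.1045  0.258 ] F [-0.2 -0.5 -1.7] w 1.005
[[-14.7, 78.0], [14.3, 78.1], [-14.9, 10.1], [14.2, 10.2], [-14.5, -9.4], [14.6, -9.8], [-15.0, -77.6], [13.8, -77.7], [60.7, -121.9]]
```

View pics/w4.png

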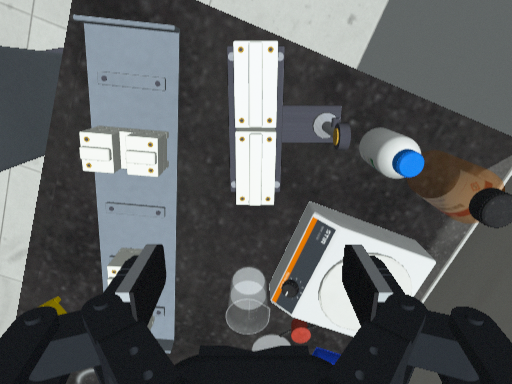

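The lower course is seated at y = +44.1 and -43.6 mm, with the joint closed. The slit block at (124,152) was shifted as planned. Next: re-measure it from this picture, place it, and check.

Run:
```python
from h import *
d=dots("w4",.053,(78,168,128,178)); print(d.round(4).tolist()); assert len(d)==4
c=d.mean(0); print(c); assert np.linalg.norm(c-[.4592,-.0789])<.005
pick(c,h=.036); st("lifted"); place(.0003,.055,h=.036); st("placed")
p=S0-.02*SY; manip.movep([*p,.29],down(SA)); manip.hold(.2); snap("w5"); st("")
q=instand(dots("w5",.100,(200,310,40,260))); print((q*1000).round(1).tolist())
```

```text
[[0.4291, -0.0574], [0.4957, -0.0732], [0.4224, -0.0858], [0.4883, -0.1017]]
[ 0.45888259 -0.07950773]
grip t 24.08 z [ 0.4593 -0.0795  0.0449] F [-0.8  0.7  6.1] w 0.502
lifted t 24.97 z [ 0.4579 -0.0793  0.1888] F [ 0.3  0.7 -2.3] w 0.504
seat True t 27.3 z [ 0.6101 -0.0745  0.0919] F [-0.3 -0.3  3.6] w 0.505
placed t 28.29 z [ 0.6097 -0.0745  0.1608] F [-0.2 -0.3 -0.8] w 0.997
 t 29.12 z [ 0.6065 -0.0943  0.288 ] F [ 0.2 -0.5 -0.4] w 1.002
[[-12.9, 76.3], [12.6, 76.2], [-14.6, 34.1], [14.0, 34.2], [-14.9, -33.8], [14.5, -33.8], [-13.4, -59.8], [12.3, -59.9], [49.5, -109.0]]
```

View pics/w5.png

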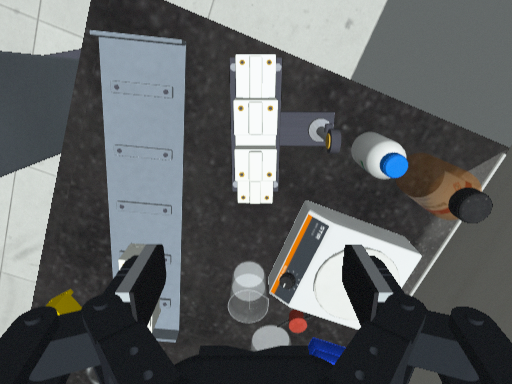

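The slit block is seated at y = +0.2 mm, centred over the joint and facing the disc. Now the two halves.

Run:
```python
from h import *
pick((.4176,-.2388),off=.005); st("lifted"); place(.0662,.055); st("placed")
pick((.4033,-.3150)); st("lifted"); place(-.0660,.055); st("placed")
p=S0-.02*SY; manip.movep([*p,.29],down(SA)); manip.hold(.2); snap("w6"); st("")
q=instand(dots("w6",.100,(200,310,40,235))); print((q*1000).round(1).tolist())
manip.movej([-1.335,.32,1.565,0,1.257,-.02]); manip.hold(.5); st("home")
t=vision.camera("top"); s=vision.camera("side"); w=cv2.imread("pics/w6.png")
cv2.imwrite("pics/fin.png",np.vstack([np.hstack([cv2.resize(w,(400,300)),cv2.resize(t[60:300,90:410],(400,300))]),np.hstack([cv2.resize(s[170:290,80:240],(400,300),interpolation=cv2.INTER_CUBIC),cv2.resize(s,(400,300))])]))
```

```text
grip t 31.92 z [ 0.4194 -0.2344  0.047 ] F [-1.4  0.1  5.8] w 0.505
lifted t 32.78 z [ 0.418  -0.2334  0.1888] F [ 0.4  0.5 -1.5] w 0.501
seat True t 35.46 z [ 0.62   -0.0093  0.094 ] F [-0.5 -0.6  4.3] w 0.506
placed t 36.45 z [ 0.6197 -0.0093  0.1627] F [-1.5  0.1 -0.5] w 1.002
grip t 39.48 z [ 0.4038 -0.3154  0.047 ] F [-1.   0.9  6.1] w 0.511
lifted t 40.34 z [ 0.4026 -0.3144  0.1888] F [-0.6 -0.9 -0.8] w 0.504
seat True t 42.97 z [ 0.6   -0.14   0.094] F [0.1 0.4 4.3] w 0.507
placed t 43.96 z [ 0.5997 -0.14    0.1627] F [-0.5 -0.1 -0.9] w 0.999
 t 44.81 z [ 0.6064 -0.0949  0.288 ] F [-0.2 -0.2  0.3] w 1.002
[[-15.0, 77.7], [14.0, 77.7], [-15.0, 55.5], [14.4, 55.6], [-14.7, 34.1], [14.0, 34.2], [-14.8, -34.0], [14.3, -33.8], [-14.2, -54.2], [14.9, -55.0], [-14.9, -76.2], [14.1, -77.0], [55.4, -93.8]]
home t 47.64 z [ 0.1455 -0.5562  0.2479] F [ 0.1 -0.2 -0.8] w 1.004
```

View pics/fin.png

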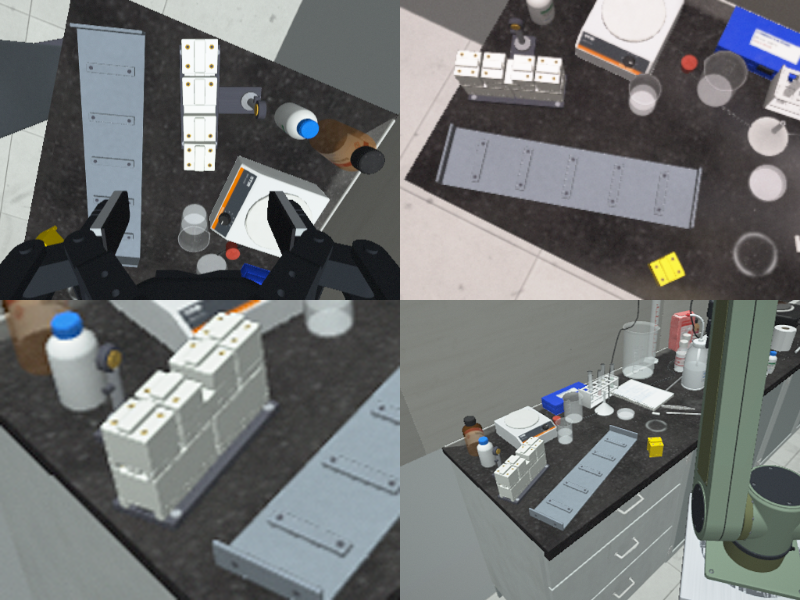

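```bash
python3 -c "
from h import *
manip.sign_off(); st('end')"
```

```text
the job is handed in; nothing more can be done
the job is handed in; nothing more can be done
```

The two-course wall is built on the shield stand, and I handed the job in at about 48 s on the robot's clock. No verdict was reported.

**What I did:** I placed the two plain full blocks first, then the slit block over their joint with its slit toward the disc, then a half block at each end. Before taking the second full block I shifted the slit block about 5 mm on its rack rail, because there was too little room for the fingers.

**Last checks from the wrist camera (stand frame, along the wall):**

| Course | Block | Position (mm) | Target (mm) |
|---|---|---|---|
| Lower | full blocks | +44.1, -43.6 | ±44 |
| Upper | slit block | +0.1 | 0 |
| Upper | half blocks | +66.6, -65.6 | ±66 |

- **Fit:** Across the wall all blocks are within about 0.5 mm of the rail's centre, and the joints are about 4 mm. Every block stopped within about 1 mm of its full seating height.
- **Bystanders:** The small beaker and the yellow half block stand where they were. The large beaker was not measured separately; the final top view shows no change there.
- **Small deviation:** The last half block is turned by roughly 1.5°, which I left.

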